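# Stow the full grease canister in its sea-fastening bay

## Robot

A 6-joint arm with a two-finger parallel gripper is mounted at the origin on the work surface. World frame = base frame: x ahead of the robot, y to its left, z up, the work surface at z = 0. Lengths are in m, angles in rad, forces in N, time in s.
With the tool pointing down it reaches from about 0.225 to 0.875 m from the base axis. Payload 3.4 kg.
Tool frame: the origin (TCP) lies on the centre line of the jaws, within the pads' length; the fingertips stand 17 mm ahead of it and the grasp point (between the pads) lies 2 mm behind it (manip.finger_overhang is the distance from the TCP to the fingertips, in m); y points along the fingers, x is the direction in which the jaws open and shut, and the axes are right-handed (so a half turn about y gives the same grasp; the last joint's range is limited). The gripper opens to 85 mm and grips with 20 to 120 N. Pads are 22 mm wide; open, the fingers measure 114 mm over their backs; the gripper's body (76 mm by 85 mm) begins 54 mm behind the grasp point. The pads swing forward as they close: fully open they stand 13 mm farther back than shut.
Start: joints at [-1.341, 0.276, 1.505, -0, 1.361, -0.121], TCP at [0.198, -0.54, 0.248] pointing down, gripper open.
Joint ranges: [-2.89, 2.89], [-0.75, 2.08], [0.22, 2.7], [-1.18, 4.32], [0.11, 2.71], [-2.7, 2.7]. Speed limits (rad/s): [2.57, 2.57, 3.14, 3.14, 3.14, 3.14].

## Interface

Orientations are given as a unit quaternion [w, x, y, z].
In Python, from rig import manip gives the robot as it stands.
- The arm moves only by the tool arm_command, never from a script. Its argument "commands" is a list of rows, each a list of 3 entries, a list of its own where there are three numbers: the finger opening in cm, from 0 to 8.54, then the shift along the world's x, y, z in cm, then the turn about the world's z in rad. A call has 1 to 12 rows; each row shifts and turns the commanded pose from where the row before left it; what a row does not reach is not made up. A row lasts 1/10 s, in which the tool goes at most 50 mm and 8.59 degrees, less where a joint would pass 70% of its speed; a pose out of reach is approached as far as the arm can. A call with a gripper value outside its range is refused whole. The fingers move at their own pace and stop on an object; "grip_force" is the grip in N (left out, the last holds). Time passes only in rows, so rows that do not move let the fingers close. It gives the time, the measured TCP pose, the force and the opening at its end, in the units of the state.
- manip.get_state(): the state, without advancing time (a new reading comes with each control period).
- manip.get_image(name): name is "scene" or "top" or "wrist"; returns a dict with "pixels" (384x512x3 uint8, red, green, blue), "range_z" (384x512 float32, m along the optical axis (not along the pixel's ray), 0 where there is no reading), "intrinsics" (3x3 intrinsics, pixels), "k1" (the pictures are not rectified: a ray, as slopes to the right and down, at radius r is drawn at 1 + k1 r^2 times it, then the intrinsics apply), "R" (3x3) and "t" (3): a world point X has camera coordinates R X + t. Camera axes: x right, y down, z forward; pixel columns grow to the right and rows downward; lengths in m; the calibration is good to about 2 mm. A picture is of the moment at which its call begins.
- manip.sign_off(): hands the job in, once; it reports no verdict.
The state is a dict: "clock": time; "qpos": joint angles; "qd": joint speeds; "effort": joint torques, N m; "position": TCP position; "ee_rot": TCP orientation; "contact_force": force on the tool from outside, world axes, zero at the start; "moment": the same for the moment, N m; "width": finger opening in m.
Only numpy, scipy, OpenCV 4.12 (cv2) and the standard library are available. Lean on these libraries where they do the work, as an engineer would, in place of code of your own. Each camera call takes 0.05 s, during which the arm holds its last target.

## Task

Stow the full grease canister for rough weather: push it low down near its base with the fingertips so that it slides upright over the worktop into the three-sided steel bay, fully home against the bay's back stop, then push the bay's swing gate fully shut behind it and take the hand away. Slide it only: do not take the canister or the gate between the fingers, and do not lift or tip the canister. Leave the bay's gate open until the canister is home, and leave the other things on the bench where they are.

Things in the scene. Friction and masses are not known exactly. Their poses are not given: they have to be found in the camera images.
- canister: Tall round grease canister, bare aluminium, full (about 0.9 kg), loose on the worktop (friction about 0.6): 80 mm in diameter to 136 mm high, shoulder, knurled screw lid 65 mm in diameter, 185 mm high in all. Origin: centre of its underside, z up. Starts at bay x = -340 to -260 mm, y = -50 to 50 mm. Pushed below 35 mm it slides; above about 55 mm it may tip.
- bay: Steel bay bolted to the worktop: a U of three angle irons 32 mm high, 4 mm thick. Origin on the worktop where the canister's centre stands when home; +x points level into the bay, z up. Inner faces: back stop at x = 40 mm, side rails at y = 50 and -50 mm; the mouth (rail ends) at x = -48 mm. Bolted flanges 4 mm high reach y = 76 and -76 mm, x = 64 mm.
- gate (a joint): Swing gate, a flat steel bar 5 mm thick, edges 14 and 40 mm above the worktop, 120 mm long, on an upright pivot. 0 = shut against its end stop, straight across the mouth along the bay's -y (centre plane at bay x = -54 mm); grows swinging outward: at 1.57 rad it points along the bay's -x. Starts at 1.65 to 1.95. Friction of about 0.06 N m keeps it where it is left.
- gate_pivot (a point): The gate's pivot axis, 27 mm above the worktop, at bay x = -54, y = +60 mm: at the mouth's left corner looking into the bay. The pivot barrel is 16 mm in diameter, the pin and nut above it reach 50 mm.
- gate_mid (a point): Point on the gate bar's centre plane, 63 mm from the pivot, 27 mm above the worktop. Its axes turn with the gate: y along the bar (towards the pivot), x through the bar's thickness (when shut, +x points into the bay), z up.
- gate_end (a point): The free end of the gate bar, 120 mm from the pivot, 27 mm above the worktop; a 10 mm lip is bent outward there.
- ring_gauge: Bystander: blued steel ring gauge lying flat, 68 mm outside, 42 mm bore, 22 mm high. Origin at the centre of its underside.
- tin: Bystander: small squat aluminium tin with a knurled lid, 58 mm in diameter, 40 mm high. Origin at the centre of its underside.
- cap_a: Bystander: grey plastic thread cap with ribbed edge, 60 mm in diameter, 26 mm high. Origin at the centre of its underside.
- cap_b: Bystander: a second grey plastic thread cap, the same as the first.
- hammer: Bystander: copper-faced hammer lying flat, 260 mm long with a 104 mm head, 32 mm high, to the left of the bay. Origin under the middle of its length, head towards its +x.
- pitch_comb: Bystander: chrome thread pitch comb with fanned leaves, lying flat, about 120 x 50 x 8 mm, between the bay and the robot. Origin under the middle of its case.
- plug_gauge: Bystander: steel double-ended plug gauge lying flat, 132 mm long, 32 mm thick, right of the canister. Origin near the middle of its length, its length along x.
Not all that is in view belongs to the job. Leave any yellow look-alike of the bay alone.

How it is judged:
On the way, in this order (a step that is already met when the one before it is completed fails the run):
1. the canister stands upright and fully home in the bay while the gate is still open (x of canister in the frame of bay between -0.006 and 0.006 m and y of canister in the frame of bay between -0.015 and 0.015 m and height (world z) of canister below 0.005 m and angle between canister's own z axis and vertical below 0.06 rad and value of joint gate above 0.5 rad), for 0.2 s.
2. the gate is shut behind it (x of canister in the frame of bay between -0.006 and 0.006 m and y of canister in the frame of bay between -0.015 and 0.015 m and height (world z) of canister below 0.005 m and angle between canister's own z axis and vertical below 0.06 rad and value of joint gate below 0.07 rad), for 0.2 s.
At the end, for the whole second after the job is handed in: The canister stands upright on the worktop, at rest, home in the bay: its centre within 6 mm of the bay's origin along the bay and 15 mm across it; the gate is shut to within 0.07 rad (all of step 2 and linear speed of canister below 0.02 m/s); the robot touches nothing.
It fails at once if the canister is tipped (more than 0.15 rad) or lifted off the worktop (more than 10 mm) (angle between canister's own z axis and vertical above 0.15 rad or height (world z) of canister above 0.01 m).
It fails at once if the fingers press on the canister high up instead of low near its base (contact force between the fingers and canister above 1 N and height (world z) of the grasp point above 0.085 m).
It fails at once if the canister is taken between the fingers (horizontal distance between the grasp point and canister below 0.03 m and height (world z) of the grasp point below 0.185 m).
It fails at once if the gate bar is taken between the fingers (x of the grasp point in the frame of gate_mid between -0.0025 and 0.0025 m and y of the grasp point in the frame of gate_mid between -0.057 and 0.057 m and z of the grasp point in the frame of gate_mid below 0.013 m).
It fails at once if a bystander is disturbed (moved more than 20 mm) (distance of any of ring_gauge, tin, cap_a, cap_b, hammer, pitch_comb, plug_gauge from where it was at the start of the episode above 0.02 m).
It also fails if it takes over 67 s, if anything falls off the work surface, if the arm or the gripper's body presses on something with over 40 N, if the wrist force passes 120 N, or if a joint passes its speed limit or range.

## Working session

There is one attempt and no reset: what is moved stays moved. The work goes in short steps, Python scripts to look and compute and a tool call to move; the robot and the scene stay as the last step left them, time stands still between calls to the robot, and variables do not carry over. Pictures are saved under pics/ and viewed, and the job is handed in when it is done.

Besides the shell and the picture viewer there is one more tool, called by a JSON object that holds its "name" and its "arguments". arm_command: Moves the arm, as the interface text tells. Its arguments: {"type":"object","properties":{"commands":{"type":"array"},"grip_force":{"type":"number"}},"required":["commands"]}

```bash
ls; mkdir -p pics
cat > h.py <<'E'
import numpy as np, cv2, pickle
def grab(m,n,tag):
    im=m.get_image(n); pickle.dump(im,open(f'pics/{tag}.pkl','wb'))
    cv2.imwrite(f'pics/{tag}.png',cv2.cvtColor(im['pixels'],cv2.COLOR_RGB2BGR)); return im
def load(tag): return pickle.load(open(f'pics/{tag}.pkl','rb'))
def ray(im,u,v):
    K=im['intrinsics'];k=im['k1']
    d=np.array([(u-K[0,2])/K[0,0],(v-K[1,2])/K[1,1]]);s=d.copy()
    for _ in range(20): s=d/(1+k*(s@s))
    return np.array([s[0],s[1],1.])
def onplane(im,u,v,z):
    R,t=np.array(im['R']),np.array(im['t']); c=-R.T@t; d=R.T@ray(im,u,v)
    return c+d*(z-c[2])/d[2]
def depthpt(im,u,v):
    z=im['range_z'][int(v),int(u)]; R,t=im['R'],im['t']
    return np.array(R).T@(ray(im,u,v)*z-np.array(t))
def proj(im,X):
    p=np.array(im['R'])@np.array(X)+np.array(im['t']); s=p[:2]/p[2]; s=s*(1+im['k1']*(s@s)); K=im['intrinsics']
    return np.array([K[0,0]*s[0]+K[0,2],K[1,1]*s[1]+K[1,2]])
def cloud(im):
    K=im['intrinsics'];k=im['k1'];H,W=im['range_z'].shape
    u,v=np.meshgrid(np.arange(W),np.arange(H))
    d=np.stack([(u-K[0,2])/K[0,0],(v-K[1,2])/K[1,1]],-1);s=d.copy()
    for _ in range(20): s=d/(1+k*(s**2).sum(-1,keepdims=True))
    z=im['range_z'][...,None]; P=np.concatenate([s*z,z],-1)
    return (P-np.array(im['t']))@np.array(im['R'])
E
python3 - <<'E'
from rig import manip
from h import *
for n in ['scene','top','wrist']:
    im=grab(manip,n,n+'0'); print(n,im['intrinsics'],im['k1'],-np.array(im['R']).T@im['t'])
print(manip.get_state(), manip.finger_overhang)
E
```

```text
pics
scene [[351.47830213   0.         259.66402571]
 [  0.         351.47830213 190.68263324]
 [  0.           0.           1.        ]] -0.10835913319912757 [ 1.21970483 -0.11868658  0.53030705]
top [[416.79818089   0.         255.66057988]
 [  0.         416.79818089 187.69063307]
 [  0.           0.           1.        ]] -0.06372436264642499 [ 0.4358538  -0.01008725  1.08886708]
wrist [[310.46897399   0.         249.0605591 ]
 [  0.         310.46897399 183.68667611]
 [  0.           0.           1.        ]] -0.05121679322833772 [ 0.25816009 -0.51589407  0.37271587]
{'clock': 0.15, 'qpos': array([-1.34100266e+00,  2.76461726e-01,  1.50583400e+00,  1.31818062e-05,
        1.36066861e+00, -1.21013956e-01]), 'qd': array([-0.0012348 , -0.00137777, -0.00380637, -0.00088817, -0.0001383 ,
       -0.00156747]), 'effort': array([ 2.30539183e-03, -4.17141616e+01, -2.46033043e+01, -1.99599881e-04,
        7.64712633e-03, -1.62929297e-05]), 'position': array([ 0.19751281, -0.5396357 ,  0.24763487]), 'ee_rot': array([ 0.57990743, -0.5792531 ,  0.40543391, -0.40471788]), 'contact_force': array([ 0.32418273,  1.09555135, -0.18890127]), 'moment': array([ 0.03479695,  0.01574216, -0.01471255]), 'width': 0.08520446086554427} 0.017
```

View pics/top0.png

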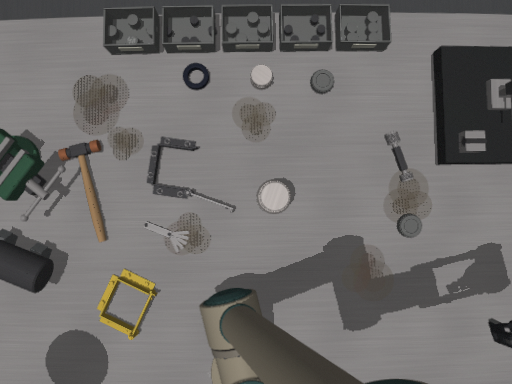

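View pics/scene0.png

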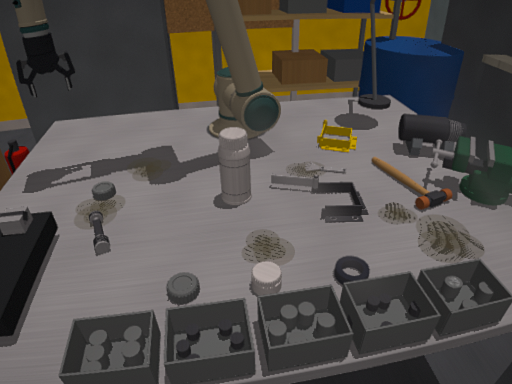

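Top view: the steel bay, a dark U with its back at about (153,165), opens to the right. The gate runs from (187,192) to (233,209) and the canister's lid is at (274,196). Candidates for the canister are the tall white/aluminium cylinder (274,196) and the squat tin (261,76); candidates for the bay are the dark U (172,168) and the yellow frame (127,302). I choose the tall cylinder and the dark U, then check both in a close crop.

Run:
```python
from h import *
im=load('top0')
c=cv2.cvtColor(im['pixels'],cv2.COLOR_RGB2BGR)[120:240,130:310]
cv2.imwrite('pics/cropA.png',cv2.resize(c,None,fx=4.4,fy=4.4,interpolation=cv2.INTER_CUBIC))
P=cloud(im)
for u,v in [(274,196),(161,141),(154,165),(170,190),(187,192),(210,200),(233,209),(300,230)]:
    print(u,v,P[v,u].round(4))
Z=P[...,2]
m=(Z>.17)&(Z<.2)&(np.hypot(P[...,0]-P[196,274,0],P[...,1]-P[196,274,1])<.06)
print('lid',m.sum(),P[m].mean(0), P[m].min(0),P[m].max(0))
sc=load('scene0');S=cloud(sc)
m=(S[...,2]>.02)&(S[...,2]<.12)&(np.hypot(S[...,0]-P[196,274,0],S[...,1]-P[196,274,1])<.07)
Q=S[m][:,:2]; A=np.c_[2*Q,np.ones(len(Q))]; x=np.linalg.lstsq(A,(Q**2).sum(1),rcond=None)[0]; print('can',len(Q),x[:2],np.sqrt(x[2]+x[0]**2+x[1]**2))
```

```text
274 196 [ 0.4524 -0.0541  0.185 ]
161 141 [0.6034 0.2304 0.0078]
154 165 [0.5385 0.2435 0.0305]
170 190 [0.4749 0.2076 0.0067]
187 192 [0.4678 0.1563 0.0501]
210 200 [0.4471 0.0998 0.0423]
233 209 [0.4233 0.0443 0.0024]
300 230 [ 0.3663 -0.1293  0.0031]
lid 726 [ 0.45274408 -0.05465672  0.18573729] [ 0.41976712 -0.08715973  0.17359754] [ 0.48536555 -0.0215375   0.19164225]
can 1031 [ 0.45224078 -0.05560588] 0.03773130429085184
```

View pics/cropA.png

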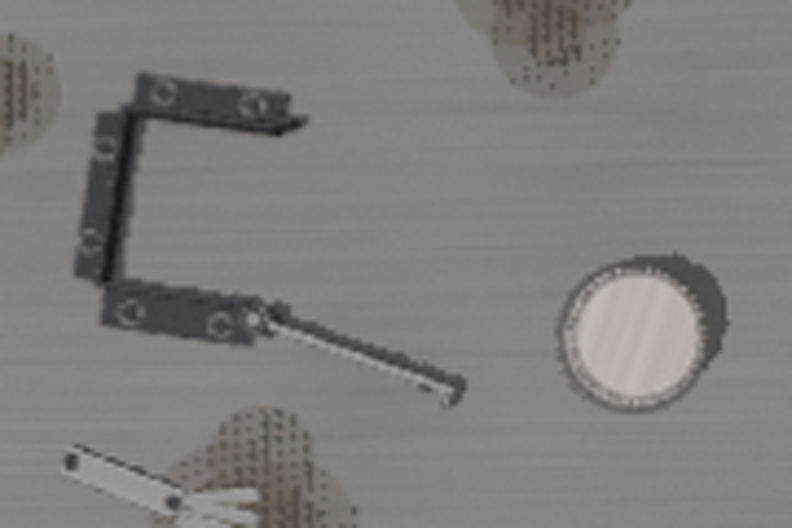

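Run:
```python
from h import *
im=load('top0')
f=4.4
def w(a,z=.004): return onplane(im,130+(a[0]+.5)/f-.5,120+(a[1]+.5)/f-.5,z)[:2]
# lower flange outer edge, upper outer edge, back outer edge
L=[w((101,325)),w((250,345))];U=[w((138,72)),w((290,95))];B=[w((97,110)),w((77,275))]
for n,q in (('L',L),('U',U),('B',B)):
    d=q[1]-q[0]; print(n,q,np.degrees(np.arctan2(d[1],d[0])),np.hypot(*d))
# refine using cloud: z of rail tops
P=cloud(im);Z=P[...,2]
m=(P[...,0]>.42)&(P[...,0]<.63)&(P[...,1]>.13)&(P[...,1]<.28)
g=cv2.cvtColor(im['pixels'],cv2.COLOR_RGB2GRAY)
dark=(g<85)&m
n,lab,st,ce=cv2.connectedComponentsWithStats(dark.astype(np.uint8),connectivity=8)
print(st[:6])
t=(Z>.024)&(Z<.042)&m
print(t.sum())
v,u=np.nonzero(t)
sc=[]
for a,b in zip(u,v): sc.append((a,b,*P[b,a].round(3)))
import json
vis=np.zeros(g.shape,np.uint8);vis[t]=255
c=np.dstack([vis,g,dark.astype(np.uint8)*200])[120:240,130:310]
cv2.imwrite('pics/maskA.png',cv2.resize(c,None,fx=4.4,fy=4.4,interpolation=cv2.INTER_NEAREST))
```

```text
L [array([0.46654481, 0.25390372]), array([0.45351818, 0.16526146])] -98.36019426259554 0.08959432656101612
U [array([0.6172837 , 0.23131644]), array([0.60202231, 0.14042828])] -99.53184448299015 0.09216055345892563
B [array([0.5948602 , 0.25595722]), array([0.49645427, 0.26814122])] 172.94192290501564 0.09915733369758571
[[     0      0    512    384 195584]
 [   147    137     53     61    989]
 [   190    189     10      7     28]
 [   188    193      4      4      7]]
247
```

View pics/maskA.png

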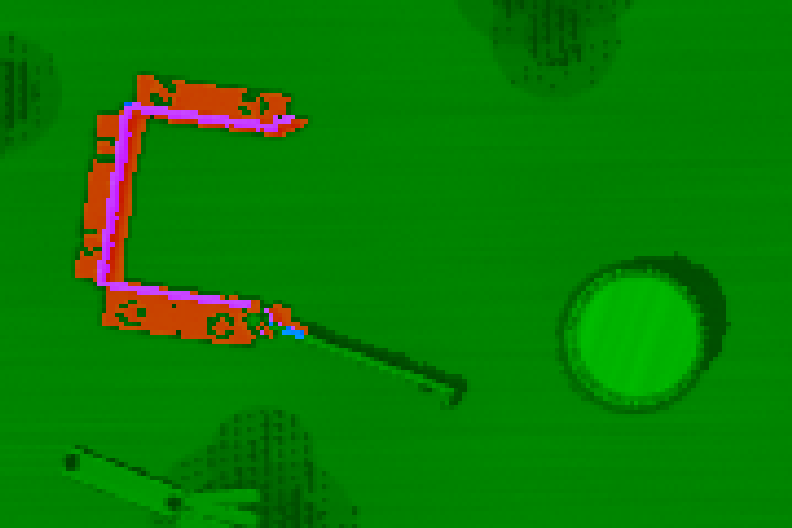

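Run:
```python
from h import *
from scipy.optimize import least_squares
im=load('top0');P=cloud(im);Z=P[...,2]
m=(P[...,0]>.42)&(P[...,0]<.63)&(P[...,1]>.16)&(P[...,1]<.28)&(Z>.024)&(Z<.042)
v,u=np.nonzero(m)
W=np.array([onplane(im,a,b,.032)[:2] for a,b in zip(u,v)])
def res(p):
    c,s=np.cos(p[2]),np.sin(p[2]); d=W-p[:2]; x=d@[c,s]; y=d@[-s,c]
    r=np.stack([x-42,0*x],1)
    rs=np.stack([x-.042,y-.052,y+.052],1)
    i=np.abs(rs).argmin(1); return rs[np.arange(len(rs)),i]
r=least_squares(res,[.533,.195,np.radians(82)],loss='soft_l1',f_scale=.002)
p=r.x;print('bay',p[:2],np.degrees(p[2]),np.abs(r.fun).mean())
c,s=np.cos(p[2]),np.sin(p[2])
B=lambda X:(np.array(X)-p[:2])@np.array([[c,-s],[s,c]])
Wd=lambda X:p[:2]+np.array([[c,-s],[s,c]])@X
print('can in bay',B([.4525,-.055]))
print('pivot world',Wd([-.054,.06]),proj(im,[*Wd([-.054,.06]),.05]))
# gate line: bright top edge z .04
ge=onplane(im,130+446/4.4,120+396/4.4,.04)[:2]; print('gate end',ge,B(ge))
d=B(ge)-[-.054,.06]; print('len',np.hypot(*d),'angle',np.arctan2(-d[0],-d[1]))
np.save('bay.npy',p)
# bystanders: report rough
for n,q,z in [('comb',(168,232),.004),('hammer',(95,190),.02),('plug',(399,155),.02),('capb',(409,225),.02),('tin',(261,76),.04)]:
    print(n,onplane(im,*q,z)[:2],B(onplane(im,*q,z)[:2]))
```

```text
bay [0.53488304 0.19807039] 80.96379045710994 0.0013542362275607111
can in bay [-0.26286858  0.04161372]
pivot world [0.46714652 0.15416409] [187.85077289 192.24235299]
gate end [0.42131564 0.04657307] [-0.16745387  0.08836398]
len 0.1169456958535976 angle 1.81577926323005
comb [0.36577906 0.21412873] [-0.0107002   0.16952738]
hammer [0.47705985 0.40022377] [0.19056288 0.08885549]
plug [ 0.55732138 -0.38908448] [-0.57634373 -0.11437761]
capb [ 0.37543376 -0.41048926] [-0.62604988  0.06189085]
tin [ 0.76219781 -0.03286467] [-0.19236724 -0.26076398]
```

Run:
```python
from h import *
im=load('scene0');b=cv2.cvtColor(im['pixels'],cv2.COLOR_RGB2BGR)
a=cv2.resize(b[0:110,0:120],None,fx=5,fy=5,interpolation=cv2.INTER_CUBIC)
cv2.imwrite('pics/grip0.png',a)
P=cloud(im)
for v in range(40,100,4):
    q=[(u,*P[v,u].round(3)) for u in range(5,90) if im['range_z'][v,u]>0 and np.hypot(P[v,u,0]-.2,P[v,u,1]+.54)<.12]
    if q: print(v,q[0],q[-1])
```

```text
40 (23, np.float64(0.224), np.float64(-0.565), np.float64(0.398)) (52, np.float64(0.198), np.float64(-0.5), np.float64(0.385))
44 (24, np.float64(0.222), np.float64(-0.566), np.float64(0.387)) (53, np.float64(0.187), np.float64(-0.504), np.float64(0.373))
48 (25, np.float64(0.226), np.float64(-0.565), np.float64(0.378)) (54, np.float64(0.197), np.float64(-0.5), np.float64(0.364))
52 (26, np.float64(0.223), np.float64(-0.566), np.float64(0.367)) (67, np.float64(0.168), np.float64(-0.478), np.float64(0.345))
56 (27, np.float64(0.218), np.float64(-0.569), np.float64(0.355)) (68, np.float64(0.188), np.float64(-0.472), np.float64(0.337))
60 (17, np.float64(0.215), np.float64(-0.6), np.float64(0.348)) (70, np.float64(0.189), np.float64(-0.468), np.float64(0.326))
64 (16, np.float64(0.234), np.float64(-0.597), np.float64(0.341)) (72, np.float64(0.185), np.float64(-0.467), np.float64(0.314))
68 (17, np.float64(0.231), np.float64(-0.599), np.float64(0.33)) (74, np.float64(0.183), np.float64(-0.465), np.float64(0.302))
72 (18, np.float64(0.235), np.float64(-0.598), np.float64(0.32)) (74, np.float64(0.185), np.float64(-0.467), np.float64(0.292))
76 (18, np.float64(0.234), np.float64(-0.602), np.float64(0.31)) (70, np.float64(0.185), np.float64(-0.481), np.float64(0.282))
80 (19, np.float64(0.236), np.float64(-0.602), np.float64(0.299)) (69, np.float64(0.186), np.float64(-0.486), np.float64(0.271))
84 (27, np.float64(0.225), np.float64(-0.589), np.float64(0.283)) (71, np.float64(0.186), np.float64(-0.484), np.float64(0.26))
88 (29, np.float64(0.22), np.float64(-0.589), np.float64(0.27)) (69, np.float64(0.193), np.float64(-0.49), np.float64(0.251))
92 (30, np.float64(0.224), np.float64(-0.588), np.float64(0.26)) (35, np.float64(0.219), np.float64(-0.577), np.float64(0.257))
96 (34, np.float64(0.221), np.float64(-0.582), np.float64(0.247)) (36, np.float64(0.223), np.float64(-0.575), np.float64(0.247))
```

View pics/grip0.png

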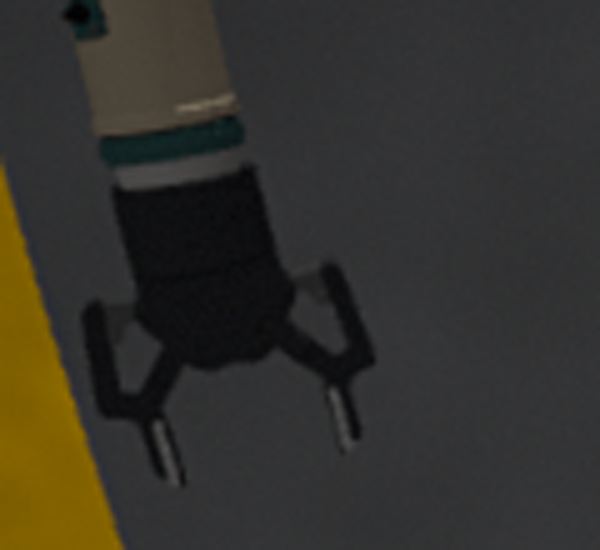

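View pics/wrist0.png

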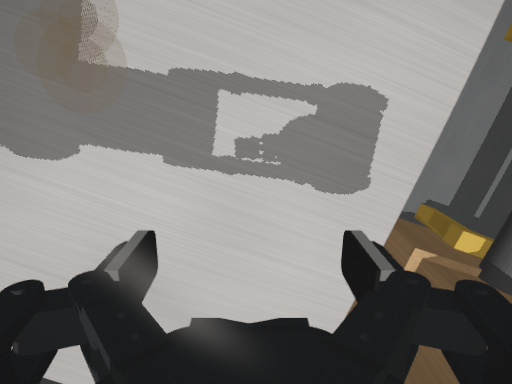

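```bash
cat >> h.py <<'E'
from scipy.spatial.transform import Rotation as Ro
def axes(st):
    w,x,y,z=st['ee_rot']; return Ro.from_quat([x,y,z,w]).as_matrix()
bay=np.load('bay.npy'); _c,_s=np.cos(bay[2]),np.sin(bay[2]); RB=np.array([[_c,-_s],[_s,_c]])
tob=lambda X:(np.array(X)[:2]-bay[:2])@RB
tow=lambda X:bay[:2]+RB@np.array(X)
E
python3 - <<'E'
from rig import manip
from h import *
s=manip.get_state();M=axes(s);print(M.round(3)); print('jaw deg',np.degrees(np.arctan2(M[1,0],M[0,0])))
C=tob([.4525,-.055]);T=np.array([-.10,0]);d=T-C;d/=np.hypot(*d);dw=RB@d
print('push dir world deg',np.degrees(np.arctan2(dw[1],dw[0])), 'hand', [.4525,-.055]-.140*dw)
E
```

```text
[[ 0.344 -0.     0.939]
 [-0.939  0.001  0.344]
 [-0.001 -1.     0.   ]]
jaw deg -69.90035484519323
push dir world deg 66.63107994858585 hand [ 0.396969   -0.18351579]
```

{"name": "arm_command", "arguments": {"commands": [[8.54, [2.0, 3.5, 0], -0.076], [8.54, [2.0, 3.5, 0], -0.076], [8.54, [2.0, 3.5, 0], -0.076], [8.54, [2.0, 3.5, 0], -0.076], [8.54, [2.0, 3.5, 0], -0.076], [8.54, [2.0, 3.5, 0], -0.076], [8.54, [2.0, 3.5, 0], -0.076], [8.54, [2.0, 3.5, 0], -0.076], [8.54, [2.0, 3.5, 0], -0.076], [8.54, [2.0, 3.5, 0], -0.076]]}}

```text
clock: 1.15
position: [0.398, -0.1884, 0.2482]
ee_rot: [-0.387, 0.387, -0.592, 0.592]
contact_force: [0.8, 0.3, 0.1]
width: 0.0857
```

{"name": "arm_command", "arguments": {"commands": [[8.54, [0, 0, -4], 0], [8.54, [0, 0, -4], 0], [8.54, [0, 0, -4], 0], [8.54, [0, 0, -4], 0], [8.54, [0, 0, -3], 0], [8.54, [0, 0, 0], 0], [8.54, [0, 0, 0], 0]]}}

```text
clock: 1.85
position: [0.3977, -0.1901, 0.0585]
ee_rot: [0.388, -0.388, 0.591, -0.591]
contact_force: [0.8, 0.3, 0.0]
width: 0.0854
```

```bash
cat > look.py <<'E'
import sys
from rig import manip
from h import *
tag=sys.argv[1]
s=manip.get_state();M=axes(s);print('clk',s['clock'],'tcp',s['position'].round(4),'bay',tob(s['position']).round(4),'jaw',np.degrees(np.arctan2(-M[1,0],-M[0,0])).round(2),'F',s['contact_force'].round(1))
t=grab(manip,'top','t'+tag);sc=grab(manip,'scene','s'+tag)
P=cloud(t);S=cloud(sc)
def fit(Q):
    A=np.c_[2*Q,np.ones(len(Q))]; x=np.linalg.lstsq(A,(Q**2).sum(1),rcond=None)[0]; return x[:2],np.sqrt(x[2]+x[0]**2+x[1]**2)
if len(sys.argv)>2: c=tow([float(sys.argv[2]),float(sys.argv[3])])
near=lambda X:np.hypot(X[...,0]-c[0],X[...,1]-c[1])
m=(np.abs(P[...,2]-.185)<.008)&(near(P)<.06); g=t['pixels'].min(-1)
n,lab,st,ce=cv2.connectedComponentsWithStats((m&(g>110)).astype(np.uint8))
if n>1:
    i=1+st[1:,4].argmax(); w=onplane(t,*ce[i],.185); print('lid c',w.round(4),'bay',tob(w).round(4),'n',st[i,4])
q=(lab==i)
co=np.linalg.lstsq(np.c_[P[q][:,:2]-w[:2],np.ones(q.sum())],P[q][:,2],rcond=None)[0]; print('top plane slope',co.round(4))
for lo,hi in ((.02,.075),(.075,.13)):
    m=(S[...,2]>lo)&(S[...,2]<hi)&(near(S)<.055)&(sc['pixels'].min(-1)>90)
    if m.sum()>30:
        x,r=fit(S[m][:,:2]); print('side',lo,hi,m.sum(),x.round(4),tob(x).round(4),r.round(4))
E
python3 look.py 1 -.263 .0416
python3 - <<'E'
from h import *
im=load('s1');b=cv2.cvtColor(im['pixels'],cv2.COLOR_RGB2BGR)
u,v=proj(im,[.43,-.12,.06]).astype(int);print(u,v)
cv2.imwrite('pics/s1c.png',cv2.resize(b[v-70:v+40,u-85:u+75],None,fx=5,fy=5,interpolation=cv2.INTER_CUBIC))
E
```

```text
clk 1.85 tcp [ 0.3977 -0.1901  0.0585] bay [-0.4049  0.0745] jaw 66.55 F [0.8 0.3 0. ]
lid c [ 0.4526 -0.0545  0.185 ] bay [-0.2624  0.0416] n 719
top plane slope [ 0.0042 -0.0092  0.1857]
side 0.02 0.075 276 [ 0.4525 -0.0556] [-0.2635  0.0415] 0.0376
side 0.075 0.13 288 [ 0.4575 -0.0566] [-0.2637  0.0364] 0.0327
209 174
```

View pics/s1c.png

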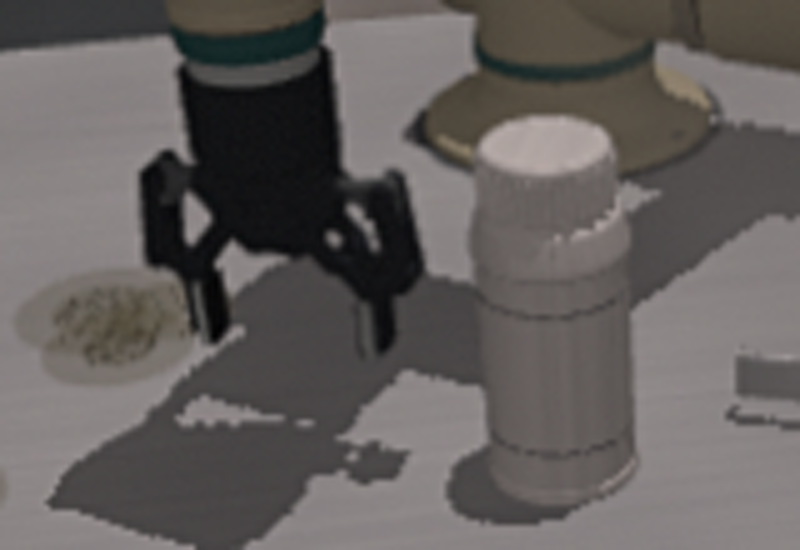

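Run:
```python
from h import *
im=load('s1')
h=np.array([.3977,-.1901,.0585]); d=np.array([np.cos(np.radians(66.5)),np.sin(np.radians(66.5)),0])
n=np.array([d[1],-d[0],0])
# intersect rays with vertical plane containing jaw axis offset o along n
R,t=np.array(im['R']),np.array(im['t']); c=-R.T@t
for nm,px in (('tipR',(375,354)),('tipRout',(393,348)),('elbow low',(405,295)),('elbow out',(422,272)),('link top',(405,175)),('tipL',(215,340)),('elbowL out',(145,262)),('body bottom',(260,250)),('bodyR',(340,190)),('linktopL',(140,170))):
  for o in (0,.011):
    r=R.T@ray(im,124+(px[0]+.5)/5-.5,104+(px[1]+.5)/5-.5)
    s=((h+o*n-c)@n)/(r@n); X=c+s*r; print(nm,o,'along jaw',((X-h)@d).round(4),'z rel tcp',(X[2]-h[2]).round(4))
```

```text
tipR 0 along jaw 0.0464 z rel tcp -0.0017
tipR 0.011 along jaw 0.0517 z rel tcp 0.0055
tipRout 0 along jaw 0.0571 z rel tcp 0.0033
tipRout 0.011 along jaw 0.0622 z rel tcp 0.0104
elbow low 0 along jaw 0.0672 z rel tcp 0.0361
elbow low 0.011 along jaw 0.0722 z rel tcp 0.0427
elbow out 0 along jaw 0.0779 z rel tcp 0.0506
elbow out 0.011 along jaw 0.0827 z rel tcp 0.057
link top 0 along jaw 0.0742 z rel tcp 0.104
link top 0.011 along jaw 0.079 z rel tcp 0.1096
tipL 0 along jaw -0.0468 z rel tcp -0.0049
tipL 0.011 along jaw -0.0401 z rel tcp 0.0023
elbowL out 0 along jaw -0.0804 z rel tcp 0.039
elbowL out 0.011 along jaw -0.0732 z rel tcp 0.0456
body bottom 0 along jaw -0.0111 z rel tcp 0.0535
body bottom 0.011 along jaw -0.005 z rel tcp 0.0599
bodyR 0 along jaw 0.0384 z rel tcp 0.0924
bodyR 0.011 along jaw 0.0438 z rel tcp 0.0982
linktopL 0 along jaw -0.0728 z rel tcp 0.0933
linktopL 0.011 along jaw -0.0657 z rel tcp 0.099
```

{"name": "arm_command", "arguments": {"commands": [[8.54, [-0.3, 0.1, -3], 0], [8.54, [0, 0, -1.2], 0], [8.54, [0, 0, -0.9], 0], [8.54, [0, 0, 0], 0], [8.54, [0, 0, 0], 0]]}}

```text
clock: 2.45
position: [0.3955, -0.1896, 0.0082]
ee_rot: [-0.388, 0.388, -0.59, 0.592]
contact_force: [-0.5, -0.2, 0.4]
width: 0.085
```

```bash
python3 look.py 2 -.263 .0416
python3 - <<'E'
from h import *
im=load('s2');b=cv2.cvtColor(im['pixels'],cv2.COLOR_RGB2BGR)
u,v=209,174
cv2.imwrite('pics/s2c.png',cv2.resize(b[v-40:v+60,u-85:u+75],None,fx=5,fy=5,interpolation=cv2.INTER_CUBIC))
E
```

```text
clk 2.45 tcp [ 0.3955 -0.1896  0.0082] bay [-0.4047  0.0768] jaw 66.55 F [-0.5 -0.2  0.4]
lid c [ 0.4527 -0.0546  0.185 ] bay [-0.2625  0.0414] n 718
top plane slope [-2.100e-03 -1.000e-04  1.858e-01]
side 0.02 0.075 270 [ 0.4529 -0.0556] [-0.2634  0.0411] 0.0372
side 0.075 0.13 292 [ 0.4543 -0.0562] [-0.2638  0.0397] 0.0358
```

View pics/s2c.png

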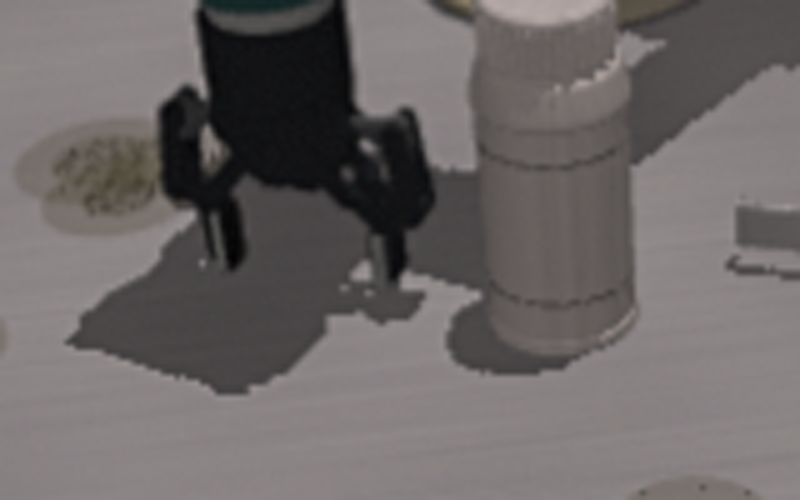

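{"name": "arm_command", "arguments": {"commands": [[8.54, [0.4, 0.92, 0], 0], [8.54, [0.4, 0.92, 0], 0], [8.54, [0.12, 0.275, 0], 0], [8.54, [0.12, 0.275, 0], 0], [8.54, [0.12, 0.275, 0], 0], [8.54, [0.12, 0.275, 0], 0], [8.54, [0, 0, 0], 0]]}}

```text
clock: 3.25
position: [0.4076, -0.1598, 0.0074]
ee_rot: [-0.388, 0.388, -0.591, 0.591]
contact_force: [-0.7, -2.0, -0.7]
width: 0.0853
```

```bash
python3 look.py 3 -.263 .0416
```

```text
clk 3.25 tcp [ 0.4076 -0.1598  0.0074] bay [-0.3734  0.0695] jaw 66.59 F [-0.7 -2.  -0.7]
lid c [ 0.4536 -0.0527  0.185 ] bay [-0.2604  0.0409] n 712
top plane slope [ 0.0055 -0.0015  0.1858]
side 0.02 0.075 277 [ 0.4555 -0.0543] [-0.2617  0.0388] 0.0356
side 0.075 0.13 302 [ 0.4477 -0.0536] [-0.2622  0.0465] 0.0428
```

{"name": "arm_command", "arguments": {"commands": [[8.54, [0.08, 0.184, 0], 0], [8.54, [0.08, 0.184, 0], 0], [8.54, [0.08, 0.184, 0], 0], [8.54, [0.08, 0.184, 0], 0], [8.54, [0, 0, 0], 0]]}}

```text
clock: 3.85
position: [0.4106, -0.1525, 0.0073]
ee_rot: [-0.388, 0.388, -0.591, 0.591]
contact_force: [-0.5, -3.8, -0.6]
width: 0.085
```

```bash
python3 look.py 4 -.255 .0416
python3 - <<'E'
from h import *
im=load('s4');b=cv2.cvtColor(im['pixels'],cv2.COLOR_RGB2BGR)
u,v=209,174
a=b[v-40:v+60,u-65:u+65]
c=cv2.cvtColor(load('s2')['pixels'],cv2.COLOR_RGB2BGR)[v-40:v+60,u-65:u+65]
cv2.imwrite('pics/s4c.png',cv2.resize(np.hstack([c,a]),None,fx=3,fy=3,interpolation=cv2.INTER_CUBIC))
E
```

```text
clk 3.85 tcp [ 0.4106 -0.1525  0.0073] bay [-0.3658  0.0676] jaw 66.56 F [-0.5 -3.8 -0.6]
lid c [ 0.4566 -0.0457  0.185 ] bay [-0.253  0.039] n 714
top plane slope [ 0.0068 -0.0022  0.1859]
side 0.02 0.075 274 [ 0.4623 -0.048 ] [-0.2544  0.0331] 0.0321
side 0.075 0.13 310 [ 0.4516 -0.0464] [-0.2545  0.0438] 0.042
```

View pics/s4c.png

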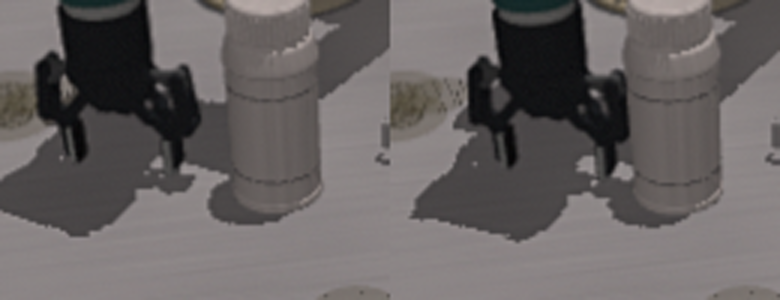

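{"name": "arm_command", "arguments": {"commands": [[8.54, [0.12, 0.276, 0], 0], [8.54, [0.16, 0.367, 0], 0], [8.54, [0.16, 0.367, 0], 0], [8.54, [0.16, 0.367, 0], 0], [8.54, [0.16, 0.367, 0], 0], [8.54, [0.16, 0.367, 0], 0], [8.54, [0.16, 0.367, 0], 0], [8.54, [0.16, 0.367, 0], 0], [8.54, [0.12, 0.276, 0], 0], [8.54, [0.08, 0.184, 0], 0], [8.54, [0, 0, 0], 0]]}}

```text
clock: 5.05
position: [0.4249, -0.119, 0.0073]
ee_rot: [0.388, -0.388, 0.591, -0.591]
contact_force: [-1.5, -3.4, -0.1]
width: 0.0852
```

```bash
python3 look.py 5 -.217 .03
```

```text
clk 5.05 tcp [ 0.4249 -0.119   0.0073] bay [-0.3304  0.0588] jaw 66.56 F [-1.5 -3.4 -0.1]
lid c [ 0.4713 -0.0125  0.185 ] bay [-0.2179  0.0297] n 713
top plane slope [ 0.0057 -0.0044  0.1859]
side 0.02 0.075 294 [ 0.4724 -0.0138] [-0.219   0.0285] 0.0361
side 0.075 0.13 318 [ 0.4676 -0.0133] [-0.2194  0.0333] 0.0407
```

{"name": "arm_command", "arguments": {"commands": [[8.54, [0.12, 0.276, 0], 0], [8.54, [0.2, 0.46, 0], 0], [8.54, [0.2, 0.46, 0], 0], [8.54, [0.2, 0.46, 0], 0], [8.54, [0.2, 0.46, 0], 0], [8.54, [0.2, 0.46, 0], 0], [8.54, [0.2, 0.46, 0], 0], [8.54, [0.2, 0.46, 0], 0], [8.54, [0.2, 0.46, 0], 0], [8.54, [0.16, 0.367, 0], 0], [8.54, [0.08, 0.184, 0], 0], [8.54, [0, 0, 0], 0]]}}

```text
clock: 6.35
position: [0.4444, -0.0739, 0.0073]
ee_rot: [0.388, -0.388, 0.591, -0.591]
contact_force: [-1.4, -2.3, 0.8]
width: 0.0854
```

```bash
python3 look.py 6 -.17 .018
```

```text
clk 6.35 tcp [ 0.4444 -0.0739  0.0073] bay [-0.2828  0.0466] jaw 66.56 F [-1.4 -2.3  0.8]
lid c [0.4904 0.0324 0.185 ] bay [-0.1706  0.0179] n 701
top plane slope [0.0021 0.0034 0.186 ]
side 0.02 0.075 323 [0.4928 0.0318] [-0.1708  0.0155] 0.0356
side 0.075 0.13 378 [0.4929 0.0321] [-0.1705  0.0154] 0.0354
```

{"name": "arm_command", "arguments": {"commands": [[8.54, [0.12, 0.276, 0], 0], [8.54, [0.2, 0.46, 0], 0], [8.54, [0.2, 0.46, 0], 0], [8.54, [0.2, 0.46, 0], 0], [8.54, [0.2, 0.46, 0], 0], [8.54, [0.2, 0.46, 0], 0], [8.54, [0.2, 0.46, 0], 0], [8.54, [0.2, 0.46, 0], 0], [8.54, [0.2, 0.46, 0], 0], [8.54, [0.16, 0.367, 0], 0], [8.54, [0.08, 0.184, 0], 0], [8.54, [0, 0, 0], 0]]}}

```text
clock: 7.65
position: [0.464, -0.0289, 0.0073]
ee_rot: [0.388, -0.388, 0.591, -0.591]
contact_force: [-1.8, -3.2, 0.4]
width: 0.0852
```

```bash
python3 look.py 7 -.123 .006
```

```text
clk 7.65 tcp [ 0.464  -0.0289  0.0073] bay [-0.2353  0.0343] jaw 66.56 F [-1.8 -3.2  0.4]
lid c [0.5102 0.0779 0.185 ] bay [-0.1226  0.0055] n 706
top plane slope [ 0.0095 -0.0061  0.186 ]
side 0.02 0.075 395 [0.5108 0.0769] [-0.1234  0.0047] 0.037
side 0.075 0.13 379 [0.5116 0.0768] [-0.1234  0.0039] 0.0362
```

View pics/t7.png

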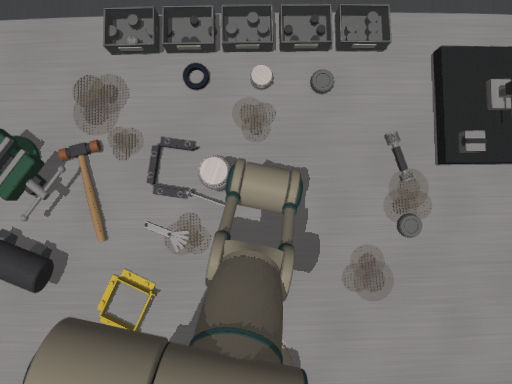

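View pics/s7.png

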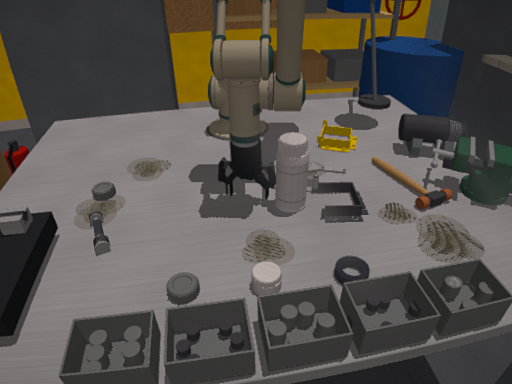

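{"name": "arm_command", "arguments": {"commands": [[8.54, [-0.2, -0.6, 0], 0], [8.54, [-0.2, -0.6, 0], 0], [8.54, [0.8, -0.12, 0], 0.07], [8.54, [0.8, -0.12, 0], 0.08], [8.54, [0.8, -0.12, 0], 0.07], [8.54, [0, 0, 0], 0], [8.54, [0, 0, 0], 0]]}}

```text
clock: 8.45
position: [0.4838, -0.0448, 0.0072]
ee_rot: [0.45, -0.45, 0.546, -0.545]
contact_force: [-0.6, 0.2, -0.7]
width: 0.0855
```

```bash
python3 look.py 8 -.123 .006
```

```text
clk 8.45 tcp [ 0.4838 -0.0448  0.0072] bay [-0.2479  0.0123] jaw 79.05 F [-0.6  0.2 -0.7]
lid c [0.51   0.0776 0.185 ] bay [-0.1229  0.0056] n 712
top plane slope [ 0.0057 -0.0032  0.186 ]
side 0.02 0.075 408 [0.5108 0.077 ] [-0.1234  0.0048] 0.037
side 0.075 0.13 417 [0.5119 0.0767] [-0.1234  0.0037] 0.036
```

{"name": "arm_command", "arguments": {"commands": [[8.54, [0.1, 0.49, 0], 0], [8.54, [0.1, 0.29, 0], 0], [8.54, [0.1, 0.49, 0], 0], [8.54, [0.1, 0.49, 0], 0], [8.54, [0.1, 0.49, 0], 0], [8.54, [0.1, 0.49, 0], 0], [8.54, [0.1, 0.49, 0], 0], [8.54, [0.1, 0.49, 0], 0], [8.54, [0.1, 0.49, 0], 0], [8.54, [0.06, 0.3, 0], 0], [8.54, [0.04, 0.2, 0], 0], [8.54, [0, 0, 0], 0]]}}

```text
clock: 9.75
position: [0.4942, 0.0029, 0.0073]
ee_rot: [0.451, -0.451, 0.545, -0.545]
contact_force: [-0.5, -1.5, -0.5]
width: 0.0855
```

```bash
python3 look.py 9 -.085 .004
```

```text
clk 9.75 tcp [0.4942 0.0029 0.0073] bay [-0.1991  0.0096] jaw 79.17 F [-0.5 -1.5 -0.5]
lid c [0.5171 0.1184 0.185 ] bay [-0.0815  0.0051] n 665
top plane slope [ 0.0047 -0.0103  0.1861]
side 0.02 0.075 397 [0.5174 0.1161] [-0.0837  0.0043] 0.0371
side 0.075 0.13 373 [0.5122 0.1158] [-0.0848  0.0095] 0.0418
```

{"name": "arm_command", "arguments": {"commands": [[8.54, [0.1, 0.29, 0], 0], [8.54, [0.12, 0.48, 0], 0], [8.54, [0.12, 0.48, 0], 0], [8.54, [0.12, 0.48, 0], 0], [8.54, [0.12, 0.48, 0], 0], [8.54, [0.12, 0.48, 0], 0], [8.54, [0.1, 0.4, 0], 0], [8.54, [0.1, 0.3, 0], 0], [8.54, [0.04, 0.2, 0], 0], [8.54, [0, 0, 0], 0]]}}

```text
clock: 10.85
position: [0.5035, 0.0385, 0.0073]
ee_rot: [0.45, -0.451, 0.545, -0.545]
contact_force: [-0.9, -3.1, 0.9]
width: 0.0854
```

```bash
python3 look.py 10 -.045 .004
python3 - <<'E'
from h import *
b=cv2.cvtColor(load('t10')['pixels'],cv2.COLOR_RGB2BGR)[120:230,130:290]
s=cv2.cvtColor(load('s10')['pixels'],cv2.COLOR_RGB2BGR)[110:220,210:370]
cv2.imwrite('pics/c10.png',cv2.resize(np.vstack([b,s]),None,fx=2.7,fy=2.7,interpolation=cv2.INTER_CUBIC))
E
```

```text
clk 10.85 tcp [0.5035 0.0385 0.0073] bay [-0.1625  0.0059] jaw 79.16 F [-0.9 -3.1  0.9]
lid c [0.525  0.1576 0.185 ] bay [-0.0415  0.0034] n 577
top plane slope [ 0.0169 -0.0011  0.1863]
side 0.02 0.075 348 [0.5261 0.1516] [-0.0472  0.0014] 0.0369
side 0.075 0.13 332 [0.5256 0.1524] [-0.0466  0.002 ] 0.0373
```

View pics/c10.png

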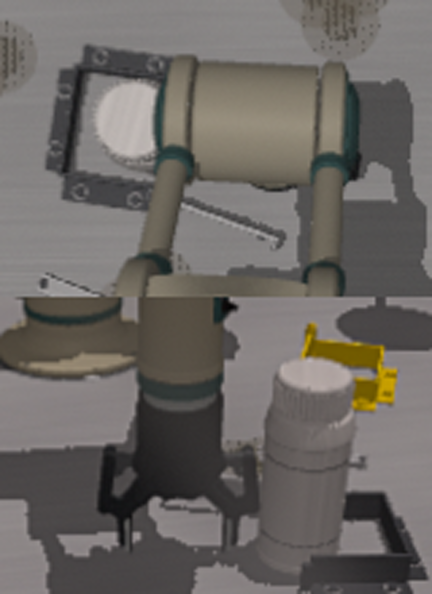

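{"name": "arm_command", "arguments": {"commands": [[8.54, [0.05, 0.3, 0], 0], [8.54, [0.08, 0.49, 0], 0], [8.54, [0.08, 0.49, 0], 0], [8.54, [0.08, 0.49, 0], 0], [8.54, [0.08, 0.49, 0], 0], [8.54, [0.08, 0.49, 0], 0], [8.54, [0.08, 0.49, 0], 0], [8.54, [0.08, 0.49, 0], 0], [8.54, [0.04, 0.3, 0], 0], [8.54, [0.03, 0.2, 0], 0], [8.54, [0, 0, 0], 0]]}}

```text
clock: 12.05
position: [0.5103, 0.0808, 0.0073]
ee_rot: [0.45, -0.451, 0.545, -0.545]
contact_force: [-0.5, -2.2, 0.1]
width: 0.085
```

```bash
python3 look.py 11 -.004 .002
```

```text
clk 12.05 tcp [0.5103 0.0808 0.0073] bay [-0.1197  0.0058] jaw 79.16 F [-0.5 -2.2  0.1]
lid c [0.533  0.2043 0.185 ] bay [0.0058 0.0029] n 418
top plane slope [ 0.0064 -0.0373  0.1863]
side 0.02 0.075 279 [0.5288 0.1959] [-0.0031  0.0057] 0.0417
side 0.075 0.13 295 [0.5342 0.1938] [-0.0043 -0.    ] 0.0358
```

Nearly home, with about 3–4 mm left. I'll make small steps and watch the force.

{"name": "arm_command", "arguments": {"commands": [[8.54, [0.02, 0.12, 0], 0], [8.54, [0.02, 0.12, 0], 0], [8.54, [0.01, 0.08, 0], 0], [8.54, [0, 0, 0], 0]]}}

```text
clock: 12.55
position: [0.5108, 0.0836, 0.0073]
ee_rot: [-0.45, 0.451, -0.545, 0.545]
contact_force: [-0.9, -5.1, 1.2]
width: 0.0854
```

{"name": "arm_command", "arguments": {"commands": [[8.54, [0.02, 0.1, 0], 0], [8.54, [0, 0, 0], 0]]}}

```text
clock: 12.75
position: [0.511, 0.0847, 0.0073]
ee_rot: [-0.45, 0.451, -0.545, 0.545]
contact_force: [-0.8, -4.7, 1.1]
width: 0.0854
```

```bash
python3 look.py 12 -.0 .002
```

```text
clk 12.75 tcp [0.511  0.0847 0.0073] bay [-0.1157  0.0057] jaw 79.16 F [-0.8 -4.7  1.1]
lid c [0.5337 0.208  0.185 ] bay [0.0096 0.0027] n 413
top plane slope [ 0.0143 -0.0216  0.1863]
side 0.02 0.075 278 [0.532 0.199] [0.0005 0.003 ] 0.0392
side 0.075 0.13 286 [0.5347 0.1974] [-0.0007  0.0001] 0.0361
```

{"name": "arm_command", "arguments": {"commands": [[8.54, [0.01, 0.08, 0], 0], [8.54, [0, 0, 0], 0]]}}

```text
clock: 13.05
position: [0.5112, 0.0856, 0.0073]
ee_rot: [-0.45, 0.451, -0.545, 0.545]
contact_force: [-0.6, -5.2, 0.8]
width: 0.0856
```

{"name": "arm_command", "arguments": {"commands": [[8.54, [0.01, 0.08, 0], 0], [8.54, [0, 0, 0], 0]]}}

```text
clock: 13.25
position: [0.5113, 0.0864, 0.0073]
ee_rot: [-0.45, 0.451, -0.545, 0.545]
contact_force: [-0.6, -4.7, 0.7]
width: 0.0855
```

```bash
python3 look.py 13 -.0 .002
python3 - <<'E'
from h import *
b=cv2.cvtColor(load('t13')['pixels'],cv2.COLOR_RGB2BGR)[120:220,130:230]
s=cv2.cvtColor(load('s13')['pixels'],cv2.COLOR_RGB2BGR)[120:220,280:380]
cv2.imwrite('pics/c13.png',cv2.resize(np.hstack([b,s]),None,fx=4,fy=4,interpolation=cv2.INTER_CUBIC))
E
```

```text
clk 13.25 tcp [0.5113 0.0864 0.0073] bay [-0.114   0.0058] jaw 79.16 F [-0.6 -4.7  0.7]
lid c [0.5341 0.21   0.185 ] bay [0.0116 0.0027] n 412
top plane slope [ 0.0131 -0.0294  0.1863]
side 0.02 0.075 276 [0.5364 0.1988] [ 0.001  -0.0013] 0.0349
side 0.075 0.13 293 [0.5302 0.1989] [0.0001 0.0048] 0.0405
```

View pics/c13.png

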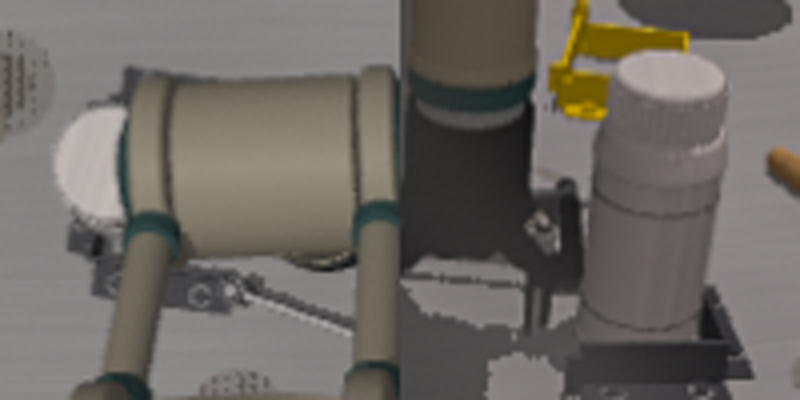

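Run:
```python
from h import *
for tag,c in (('t7',(-.1226,.0055)),('t11',(-.0035,.002)),('t12',(.0005,.002)),('t13',(.002,.002))):
    t=load(tag);P=cloud(t);w=tow(c);g=t['pixels'].min(-1)
    m=(np.abs(P[...,2]-.185)<.01)&(np.hypot(P[...,0]-w[0],P[...,1]-w[1])<.06)&(g>110)
    v,u=np.nonzero(m); Q=np.array([tob(onplane(t,a,b,.185)) for a,b in zip(u,v)])
    print(tag,'xmax',Q[:,0].max().round(4),'minus r',(Q[:,0].max()-.0325).round(4),'y',Q[:,1].min().round(4),Q[:,1].max().round(4), 'mid',((Q[:,1].min()+Q[:,1].max())/2).round(4))
for tag,c in (('s7',(-.1226,.0055)),('s11',(-.0035,.002)),('s12',(.0005,.002)),('s13',(.002,.002))):
    s=load(tag);S=cloud(s);w=tow(c)
    # right silhouette edge (bay +x side) and left per height using pixels bright
    m=(np.hypot(S[...,0]-w[0],S[...,1]-w[1])<.06)&(s['pixels'].min(-1)>95)&(S[...,2]>.05)
    out=[]
    for z in (.06,.08,.1,.12,.16,.175):
        mm=m&(np.abs(S[...,2]-z)<.006); 
        if mm.sum()>5:
            B=(S[mm][:,:2]-bay[:2])@RB; out.append((z,B[:,0].min().round(4),B[:,0].max().round(4),((B[:,0].min()+B[:,0].max())/2).round(4)))
    print(tag,out)
```

```text
t7 xmax -0.0904 minus r -0.1229 y -0.0284 0.0394 mid 0.0055
t11 xmax 0.0275 minus r -0.005 y -0.0314 0.0344 mid 0.0015
t12 xmax 0.0314 minus r -0.0011 y -0.0302 0.0342 mid 0.002
t13 xmax 0.0329 minus r 0.0004 y -0.0305 0.0342 mid 0.0018
s7 [(0.06, np.float64(-0.1358), np.float64(-0.0864), np.float64(-0.1111)), (0.08, np.float64(-0.1339), np.float64(-0.1054), np.float64(-0.1196)), (0.1, np.float64(-0.1368), np.float64(-0.1158), np.float64(-0.1263)), (0.12, np.float64(-0.1399), np.float64(-0.1047), np.float64(-0.1223)), (0.16, np.float64(-0.1512), np.float64(-0.0898), np.float64(-0.1205)), (0.175, np.float64(-0.1572), np.float64(-0.0901), np.float64(-0.1237))]
s11 [(0.06, np.float64(-0.016), np.float64(0.0297), np.float64(0.0069)), (0.1, np.float64(-0.0134), np.float64(0.0037), np.float64(-0.0049)), (0.16, np.float64(-0.0369), np.float64(0.0279), np.float64(-0.0045)), (0.175, np.float64(-0.037), np.float64(0.0295), np.float64(-0.0038))]
s12 [(0.1, np.float64(-0.0092), np.float64(0.0079), np.float64(-0.0007)), (0.12, np.float64(-0.0375), np.float64(0.0346), np.float64(-0.0014)), (0.16, np.float64(-0.0309), np.float64(0.032), np.float64(0.0006)), (0.175, np.float64(-0.0333), np.float64(0.0333), np.float64(-0.0))]
s13 [(0.1, np.float64(-0.0366), np.float64(0.0345), np.float64(-0.001)), (0.16, np.float64(-0.0318), np.float64(0.0339), np.float64(0.001)), (0.175, np.float64(-0.0318), np.float64(0.0321), np.float64(0.0001))]
```

{"name": "arm_command", "arguments": {"commands": [[8.54, [0.01, 0.08, 0], 0], [8.54, [0, 0, 0], 0]]}}

```text
clock: 13.55
position: [0.5114, 0.0868, 0.0074]
ee_rot: [-0.45, 0.451, -0.545, 0.545]
contact_force: [0.5, -6.6, 0.7]
width: 0.0854
```

{"name": "arm_command", "arguments": {"commands": [[8.54, [0.01, 0.08, 0], 0], [8.54, [0, 0, 0], 0]]}}

```text
clock: 13.75
position: [0.5114, 0.0868, 0.0075]
ee_rot: [-0.45, 0.451, -0.544, 0.545]
contact_force: [-1.2, -9.4, 1.4]
width: 0.0856
```

```bash
cat > lid.py <<'E'
import sys
from rig import manip
from h import *
t=grab(manip,'top',sys.argv[1]);P=cloud(t);g=t['pixels'].min(-1);w=tow((0,.002))
m=(np.abs(P[...,2]-.185)<.012)&(np.hypot(P[...,0]-w[0],P[...,1]-w[1])<.06)&(g>110)
v,u=np.nonzero(m); Q=np.array([tob(onplane(t,a,b,.185)) for a,b in zip(u,v)])
print('lid x',(Q[:,0].max()-.0325).round(4),'y',((Q[:,1].min()+Q[:,1].max())/2).round(4),'z',np.median(P[m][:,2]).round(4))
b=(P[m][:,:2]-bay[:2])@RB
print(np.linalg.lstsq(np.c_[b,np.ones(len(b))],P[m][:,2],rcond=None)[0].round(4))
print(tob(manip.get_state()['position']).round(4),manip.get_state()['contact_force'].round(1))
E
python3 lid.py t14
```

```text
lid x 0.0011 y 0.0023 z 0.1864
[-0.0215 -0.0212  0.1866]
[-0.1136  0.0058] [ -1.8 -10.    2.7]
```

Home: the force rose to about 10 N and the hand stopped, and the lid reads (1, 2) mm from the bay origin. I'll back off, rise and look again.

{"name": "arm_command", "arguments": {"commands": [[8.54, [-0.05, -0.3, 0], 0], [8.54, [-0.1, -0.6, 0], 0], [8.54, [-0.15, -1.0, 0], 0], [8.54, [-0.2, -1.2, 0], 0], [8.54, [-0.2, -1.4, 0], 0], [8.54, [0, 0, 3], 0], [8.54, [0, 0, 4], 0], [8.54, [0, 0, 4], 0], [8.54, [0, 0, 0], 0]]}}

```text
clock: 14.7
position: [0.5083, 0.0419, 0.1224]
ee_rot: [-0.453, 0.447, -0.542, 0.548]
contact_force: [1.0, -0.7, -0.3]
width: 0.0858
```

```bash
python3 lid.py t15; python3 look.py 16 0 .002
python3 - <<'E'
from rig import manip
from h import *
print(manip.get_state()['qpos'].round(3))
b=cv2.cvtColor(load('t16')['pixels'],cv2.COLOR_RGB2BGR)[120:250,130:290]
cv2.imwrite('pics/c16.png',cv2.resize(b,None,fx=4.4,fy=4.4,interpolation=cv2.INTER_CUBIC))
E
```

```text
lid x 0.0004 y 0.0017 z 0.1864
[ 0.0045 -0.0147  0.1862]
[-0.1585  0.0035] [ 0.3 -0.4 -1.8]
clk 14.75 tcp [0.5065 0.042  0.12  ] bay [-0.1585  0.0035] jaw 79.11 F [ 0.3 -0.4 -1.8]
lid c [0.5336 0.2    0.185 ] bay [0.0017 0.0016] n 667
top plane slope [0.0095 0.0008 0.1862]
side 0.02 0.075 289 [0.5376 0.199 ] [ 0.0014 -0.0025] 0.0338
side 0.075 0.13 282 [0.536  0.1997] [ 0.0018 -0.0009] 0.035
[-0.054  0.286  1.85  -0.     1.007  1.707]
```

View pics/c16.png

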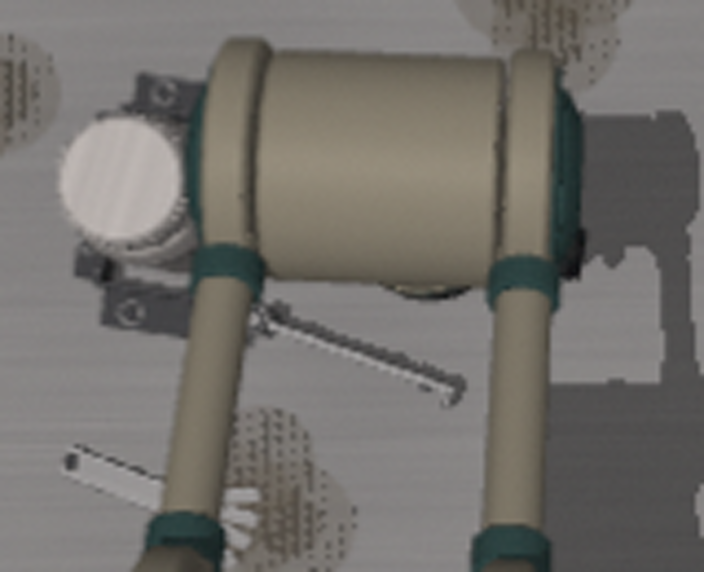

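View pics/s16.png

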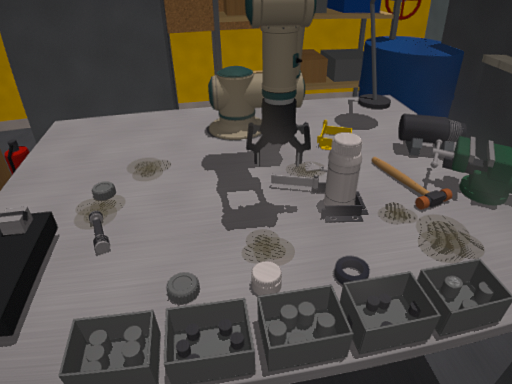

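{"name": "arm_command", "arguments": {"commands": [[8.54, [-1.23, 0.415, 0], 0.113], [8.54, [-1.23, 0.415, 0], 0.113], [8.54, [-1.23, 0.415, 0], 0.113], [8.54, [-1.23, 0.415, 0], 0.113], [8.54, [-1.23, 0.415, 0], 0.113], [8.54, [-1.23, 0.415, 0], 0.113], [8.54, [-1.23, 0.415, 0], 0.113], [8.54, [-1.23, 0.415, 0], 0.113], [8.54, [-1.23, 0.415, 0], 0.113], [8.54, [-1.23, 0.415, 0], 0.113], [8.54, [-1.23, 0.415, 0], 0.113], [8.54, [-1.23, 0.415, 0], 0.113]]}}

```text
clock: 16.05
position: [0.3549, 0.0927, 0.1157]
ee_rot: [-0.693, 0.693, -0.142, 0.139]
contact_force: [0.0, -1.1, 0.1]
width: 0.0853
```

{"name": "arm_command", "arguments": {"commands": [[8.54, [0, 0, 0], 0], [8.54, [0, 0, 0], 0]]}}

```text
clock: 16.25
position: [0.3565, 0.0926, 0.1165]
ee_rot: [-0.692, 0.693, -0.143, 0.142]
contact_force: [-0.2, 0.0, 0.4]
width: 0.0853
```

```bash
python3 look.py 17 0 .002
python3 - <<'E'
from rig import manip
from h import *
s=manip.get_state();print(s['qpos'].round(3))
b=cv2.cvtColor(load('t17')['pixels'],cv2.COLOR_RGB2BGR)[120:250,110:290]
a=cv2.cvtColor(load('s17')['pixels'],cv2.COLOR_RGB2BGR)[90:220,220:400]
cv2.imwrite('pics/c17.png',cv2.resize(np.vstack([b,a]),None,fx=2.3*1,fy=2.3,interpolation=cv2.INTER_CUBIC))
E
```

```text
clk 16.25 tcp [0.3565 0.0926 0.1165] bay [-0.1322  0.1596] jaw 156.73 F [-0.2  0.   0.4]
lid c [0.5335 0.1997 0.185 ] bay [0.0014 0.0016] n 672
top plane slope [0.0071 0.0136 0.1862]
side 0.02 0.075 174 [0.541  0.1988] [ 0.0017 -0.0059] 0.0306
side 0.075 0.13 155 [0.5347 0.1997] [0.0015 0.0004] 0.0364
[ 0.065  0.096  2.112 -0.     0.933  0.47 ]
```

View pics/c17.png

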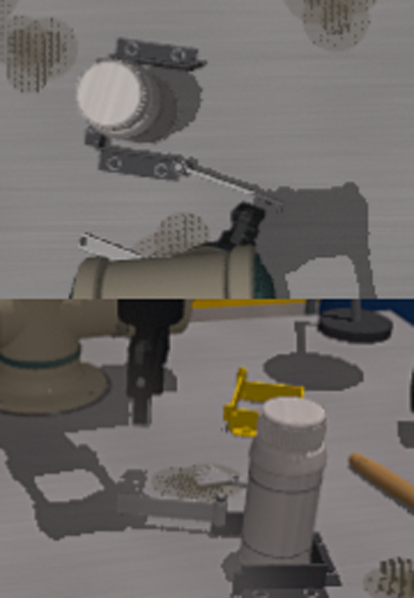

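{"name": "arm_command", "arguments": {"commands": [[8.54, [0, 0, -3], 0], [8.54, [0, 0, -3], 0], [8.54, [0, 0, -2.2], 0], [8.54, [0, 0, -1.4], 0], [8.54, [0, 0, 0], 0], [8.54, [0, 0, 0], 0]]}}

```text
clock: 16.95
position: [0.3575, 0.0927, 0.0213]
ee_rot: [-0.693, 0.693, -0.142, 0.142]
contact_force: [0.8, 1.5, 0.5]
width: 0.0853
```

```bash
python3 look.py 18 0 .002
python3 - <<'E'
from h import *
b=cv2.cvtColor(load('t18')['pixels'],cv2.COLOR_RGB2BGR)[120:250,110:290]
a=cv2.cvtColor(load('s18')['pixels'],cv2.COLOR_RGB2BGR)[120:210,230:350]
cv2.imwrite('pics/c18.png',cv2.resize(a,None,fx=6,fy=6,interpolation=cv2.INTER_CUBIC))
E
```

```text
clk 16.95 tcp [0.3575 0.0927 0.0213] bay [-0.1319  0.1586] jaw 156.8 F [0.8 1.5 0.5]
lid c [0.5335 0.1997 0.185 ] bay [0.0014 0.0017] n 669
top plane slope [0.0097 0.0056 0.1863]
side 0.02 0.075 171 [0.5393 0.1992] [ 0.0018 -0.0042] 0.0322
side 0.075 0.13 153 [0.5351 0.1998] [0.0017 0.    ] 0.036
```

View pics/c18.png

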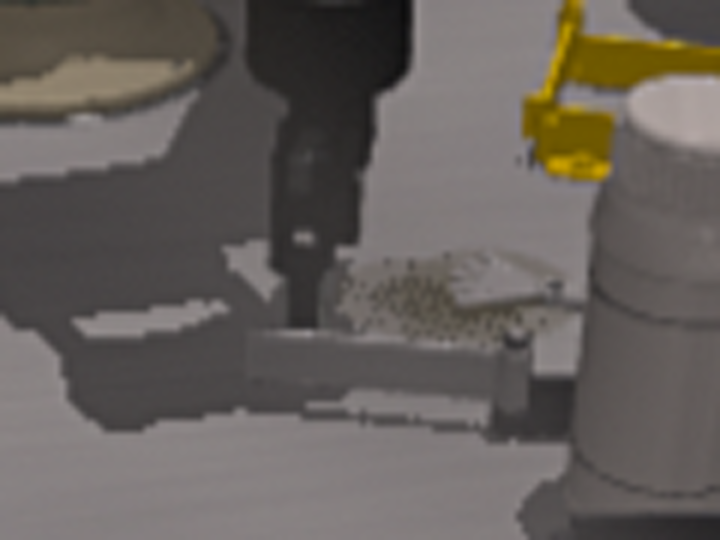

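Run:
```python
from h import *
pv=np.array([-.054,.06])
def H(th,r,g): 
    u=np.array([-np.sin(th),-np.cos(th)]);n=np.array([-np.cos(th),np.sin(th)]); return tow(pv+r*u+g*n)
ths=np.linspace(1.82,.42,21)
cur=np.array([.3575,.0927]); print('first',((H(1.82,.1,.0595)-cur)*100).round(2)); 
prev=H(1.82,.1,.0595)
for i,t in enumerate(ths[1:]):
    h=H(t,.1+.002*(i+1)/20,.0595); print(t.round(2),((h-prev)*100).round(2).tolist(), tob(h).round(3), h.round(3)); prev=h
```

```text
first [ 1.54 -0.68]
1.75 [0.5, -0.65] [-0.142  0.136] [0.378 0.079]
1.68 [0.54, -0.62] [-0.147  0.13 ] [0.383 0.073]
1.61 [0.58, -0.58] [-0.152  0.123] [0.389 0.067]
1.54 [0.62, -0.53] [-0.156  0.116] [0.395 0.062]
1.47 [0.66, -0.49] [-0.16   0.109] [0.402 0.057]
1.4 [0.69, -0.44] [-0.163  0.102] [0.409 0.053]
1.33 [0.72, -0.39] [-0.166  0.094] [0.416 0.049]
1.26 [0.75, -0.34] [-0.168  0.086] [0.424 0.045]
1.19 [0.77, -0.29] [-0.17   0.078] [0.431 0.043]
1.12 [0.79, -0.23] [-0.171  0.07 ] [0.439 0.04 ]
1.05 [0.81, -0.18] [-0.171  0.061] [0.447 0.039]
0.98 [0.82, -0.12] [-0.171  0.053] [0.456 0.037]
0.91 [0.82, -0.06] [-0.17   0.045] [0.464 0.037]
0.84 [0.83, -0.0] [-0.169  0.037] [0.472 0.037]
0.77 [0.83, 0.06] [-0.167  0.029] [0.48  0.037]
0.7 [0.82, 0.11] [-0.165  0.021] [0.489 0.038]
0.63 [0.81, 0.17] [-0.162  0.013] [0.497 0.04 ]
0.56 [0.8, 0.23] [-0.158  0.005] [0.505 0.042]
0.49 [0.78, 0.28] [-0.154 -0.002] [0.513 0.045]
0.42 [0.76, 0.34] [-0.15  -0.009] [0.52  0.049]
```

{"name": "arm_command", "arguments": {"commands": [[8.54, [0.5, -0.22, 0], 0], [8.54, [0.5, -0.22, 0], 0], [8.54, [0.54, -0.24, 0], 0], [8.54, [0.5, -0.65, 0], 0.07], [8.54, [0.54, -0.62, 0], 0.07], [8.54, [0.58, -0.58, 0], 0.07], [8.54, [0.62, -0.53, 0], 0.07], [8.54, [0.66, -0.49, 0], 0.07], [8.54, [0, 0, 0], 0]]}}

```text
clock: 17.95
position: [0.4029, 0.0567, 0.0216]
ee_rot: [-0.707, 0.707, -0.019, 0.02]
contact_force: [0.9, -0.3, 0.3]
width: 0.0855
```

```bash
python3 look.py 19 0 .002
python3 - <<'E'
from h import *
b=cv2.cvtColor(load('t19')['pixels'],cv2.COLOR_RGB2BGR)[120:250,130:270]
a=cv2.cvtColor(load('s19')['pixels'],cv2.COLOR_RGB2BGR)[120:210,230:370]
cv2.imwrite('pics/c19.png',cv2.resize(np.vstack([b,a]),None,fx=2.7,fy=2.7,interpolation=cv2.INTER_CUBIC))
E
```

```text
clk 17.95 tcp [0.4029 0.0567 0.0216] bay [-0.1603  0.1081] jaw 176.84 F [ 0.9 -0.3  0.3]
lid c [0.5336 0.1996 0.185 ] bay [0.0013 0.0015] n 673
top plane slope [0.0111 0.0089 0.1862]
side 0.02 0.075 198 [0.5392 0.1989] [ 0.0015 -0.0041] 0.0323
side 0.075 0.13 185 [0.5354 0.1997] [ 0.0017 -0.0003] 0.0356
```

View pics/c19.png

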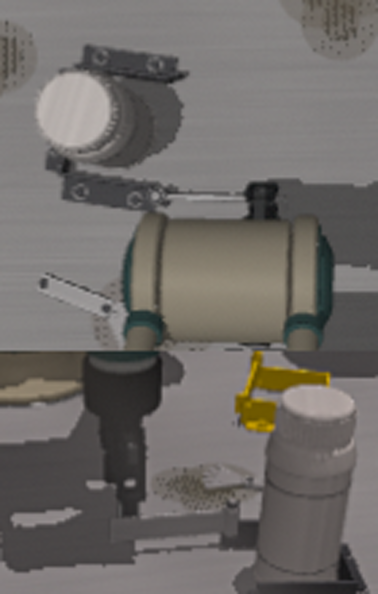

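{"name": "arm_command", "arguments": {"commands": [[8.54, [0.69, -0.44, 0], 0.07], [8.54, [0.72, -0.39, 0], 0.07], [8.54, [0.75, -0.34, 0], 0.07], [8.54, [0.77, -0.29, 0], 0.07], [8.54, [0.79, -0.23, 0], 0.07], [8.54, [0.81, -0.18, 0], 0.07], [8.54, [0.82, -0.12, 0], 0.07], [8.54, [0.82, -0.06, 0], 0.07], [8.54, [0.83, 0, 0], 0.07], [8.54, [0.83, 0.06, 0], 0.07], [8.54, [0, 0, 0], 0]]}}

```text
clock: 19.15
position: [0.4805, 0.0376, 0.0214]
ee_rot: [-0.671, 0.671, 0.225, -0.224]
contact_force: [-0.1, -0.7, 0.3]
width: 0.0856
```

```bash
python3 look.py 20 0 .002
python3 - <<'E'
from h import *
b=cv2.cvtColor(load('t20')['pixels'],cv2.COLOR_RGB2BGR)[120:250,130:270]
a=cv2.cvtColor(load('s20')['pixels'],cv2.COLOR_RGB2BGR)[120:220,250:390]
cv2.imwrite('pics/c20.png',cv2.resize(np.vstack([b,a]),None,fx=2.6,fy=2.6,interpolation=cv2.INTER_CUBIC))
E
```

```text
clk 19.15 tcp [0.4805 0.0376 0.0214] bay [-0.167   0.0286] jaw -143.03 F [-0.1 -0.7  0.3]
lid c [0.5335 0.1994 0.185 ] bay [0.0011 0.0016] n 679
top plane slope [0.0118 0.0014 0.1862]
side 0.02 0.075 270 [0.5382 0.199 ] [ 0.0015 -0.0031] 0.0333
side 0.075 0.13 275 [0.5362 0.1998] [ 0.0019 -0.0011] 0.0349
```

View pics/c20.png

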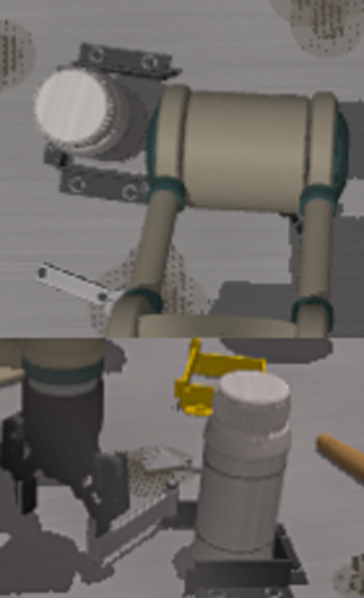

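Run:
```python
from h import *
pv=np.array([-.054,.06])
def H(th,r,g): 
    u=np.array([-np.sin(th),-np.cos(th)]);n=np.array([-np.cos(th),np.sin(th)]); return tow(pv+r*u+g*n)
prev=np.array([.4805,.0376]);print(H(.77,.1015,.0595))
for i in range(11):
    t=.77-.07*(i+1); h=H(t,.1015+.0035*(i+1)/11,.0595); e=tob(h)
    u=np.array([-np.sin(t),-np.cos(t)]);n=np.array([-np.cos(t),np.sin(t)])
    E=pv+(.103-.018)*u-.018*n
    print(round(t,2),((h-prev)*100).round(2).tolist(), e.round(3),'elbow clr',(np.hypot(*(E-[.001,.0015]))-.04).round(4)); prev=h
```

```text
[0.48039784 0.03725856]
0.7 [0.83, 0.06] [-0.165  0.02 ] elbow clr 0.0577
0.63 [0.83, 0.16] [-0.162  0.013] elbow clr 0.0529
0.56 [0.82, 0.22] [-0.159  0.005] elbow clr 0.048
0.49 [0.8, 0.27] [-0.155 -0.003] elbow clr 0.043
0.42 [0.78, 0.33] [-0.15 -0.01] elbow clr 0.0379
0.35 [0.76, 0.39] [-0.145 -0.017] elbow clr 0.0327
0.28 [0.73, 0.44] [-0.14  -0.023] elbow clr 0.0274
0.21 [0.7, 0.49] [-0.134 -0.029] elbow clr 0.022
0.14 [0.66, 0.54] [-0.127 -0.035] elbow clr 0.0166
0.07 [0.62, 0.59] [-0.121 -0.04 ] elbow clr 0.0111
0.0 [0.58, 0.63] [-0.114 -0.045] elbow clr 0.0055
```

{"name": "arm_command", "arguments": {"commands": [[8.54, [0.83, 0.08, 0], 0.07], [8.54, [0.83, 0.16, 0], 0.07], [8.54, [0.82, 0.22, 0], 0.07], [8.54, [0.8, 0.27, 0], 0.07], [8.54, [0.78, 0.33, 0], 0.07], [8.54, [0.76, 0.39, 0], 0.07], [8.54, [0.73, 0.44, 0], 0.07], [8.54, [0.7, 0.49, 0], 0.07], [8.54, [0.66, 0.54, 0], 0.07], [8.54, [0, 0, 0], 0]]}}

```text
clock: 20.25
position: [0.5488, 0.0671, 0.0213]
ee_rot: [-0.568, 0.568, 0.421, -0.421]
contact_force: [-0.3, -0.6, 0.9]
width: 0.0855
```

```bash
python3 look.py 21 0 .002
python3 - <<'E'
from h import *
a=cv2.cvtColor(load('s21')['pixels'],cv2.COLOR_RGB2BGR)[130:230,260:390]
cv2.imwrite('pics/c21.png',cv2.resize(a,None,fx=5.5,fy=5.5,interpolation=cv2.INTER_CUBIC))
E
```

```text
clk 20.25 tcp [0.5488 0.0671 0.0213] bay [-0.1272 -0.0343] jaw -106.94 F [-0.3 -0.6  0.9]
lid c [0.5338 0.2009 0.185 ] bay [0.0026 0.0015] n 647
top plane slope [ 0.0158 -0.0073  0.1864]
side 0.02 0.075 304 [0.5374 0.1993] [ 0.0016 -0.0023] 0.0341
side 0.075 0.13 315 [0.5359 0.1996] [ 0.0017 -0.0008] 0.0353
```

View pics/c21.png

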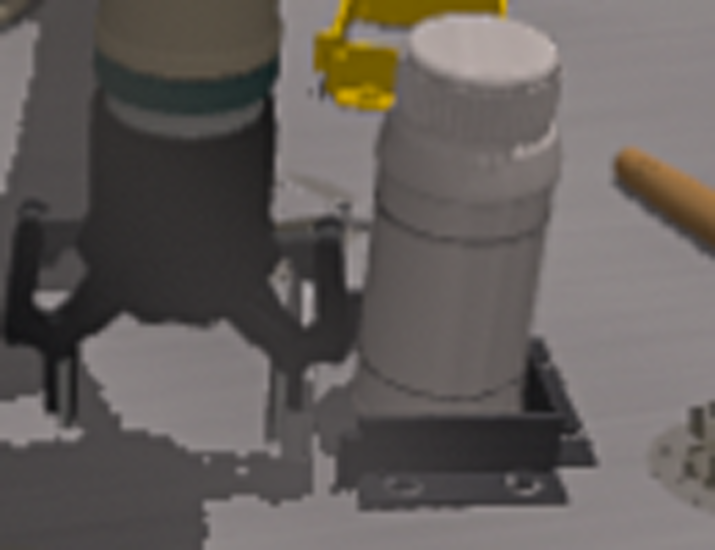

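{"name": "arm_command", "arguments": {"commands": [[8.54, [0.31, 0.3, 0], 0.035], [8.54, [0.31, 0.3, 0], 0.035], [8.54, [0, 0, 0], 0]]}}

```text
clock: 20.65
position: [0.5554, 0.0729, 0.0214]
ee_rot: [-0.553, 0.553, 0.441, -0.441]
contact_force: [1.1, -0.2, -0.2]
width: 0.0857
```

{"name": "arm_command", "arguments": {"commands": [[8.54, [0.29, 0.31, 0], 0.035], [8.54, [0.1, 0.2, 0], 0.02], [8.54, [0, 0, 0], 0]]}}

```text
clock: 20.95
position: [0.5591, 0.0781, 0.0213]
ee_rot: [-0.54, 0.54, 0.456, -0.456]
contact_force: [-0.7, 0.4, -0.5]
width: 0.0851
```

```bash
python3 look.py 22 0 .002
python3 - <<'E'
from h import *
a=cv2.cvtColor(load('s22')['pixels'],cv2.COLOR_RGB2BGR)[130:230,260:390]
cv2.imwrite('pics/c22.png',cv2.resize(a,None,fx=5.5,fy=5.5,interpolation=cv2.INTER_CUBIC))
E
```

```text
clk 20.95 tcp [0.5591 0.0781 0.0213] bay [-0.1147 -0.0428] jaw -99.69 F [-0.7  0.4 -0.5]
lid c [0.5348 0.2072 0.185 ] bay [0.009  0.0015] n 487
top plane slope [ 0.0114 -0.0135  0.1863]
side 0.02 0.075 308 [0.5298 0.1999] [0.001  0.0054] 0.0411
side 0.075 0.13 320 [0.5361 0.1994] [ 0.0015 -0.001 ] 0.0349
```

View pics/c22.png

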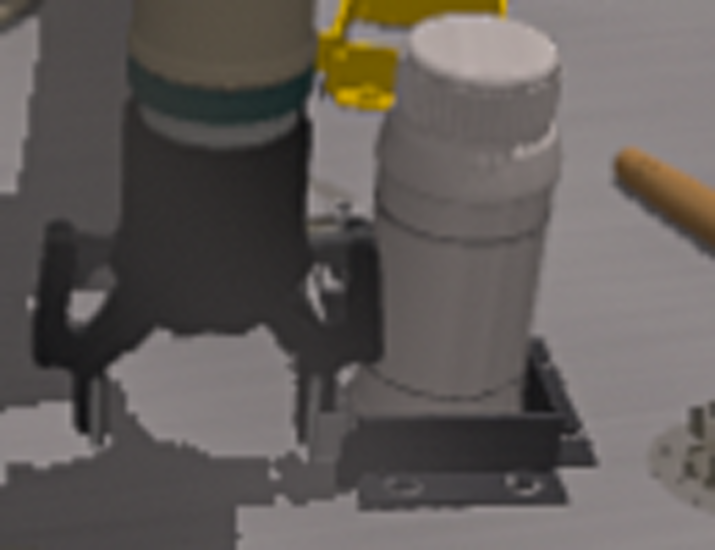

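{"name": "arm_command", "arguments": {"commands": [[8.54, [0.02, 0.1, 0], 0], [8.54, [0.02, 0.1, 0], 0], [8.54, [0, 0, 0], 0]]}}

```text
clock: 21.35
position: [0.5591, 0.0798, 0.0213]
ee_rot: [0.541, -0.541, -0.456, 0.456]
contact_force: [0.1, -0.5, -0.4]
width: 0.0855
```

{"name": "arm_command", "arguments": {"commands": [[8.54, [0.02, 0.1, 0], 0], [8.54, [0, 0, 0], 0]]}}

```text
clock: 21.55
position: [0.5592, 0.0803, 0.0213]
ee_rot: [-0.54, 0.541, 0.456, -0.456]
contact_force: [0.1, -3.2, 0.4]
width: 0.085
```

```bash
python3 look.py 23 0 .002
```

```text
clk 21.55 tcp [0.5592 0.0803 0.0213] bay [-0.1125 -0.0425] jaw -99.7 F [ 0.1 -3.2  0.4]
lid c [0.5348 0.2084 0.185 ] bay [0.0102 0.0017] n 455
top plane slope [ 0.0102 -0.0188  0.1863]
side 0.02 0.075 316 [0.5379 0.199 ] [ 0.0014 -0.0028] 0.0335
side 0.075 0.13 321 [0.5364 0.1996] [ 0.0017 -0.0012] 0.035
```

{"name": "arm_command", "arguments": {"commands": [[8.54, [0.01, 0.08, 0], 0], [8.54, [0, 0, 0], 0]]}}

```text
clock: 21.85
position: [0.5593, 0.0804, 0.0214]
ee_rot: [-0.54, 0.541, 0.455, -0.457]
contact_force: [-1.5, -6.1, 0.9]
width: 0.0852
```

{"name": "arm_command", "arguments": {"commands": [[8.54, [-0.08, -0.5, 0], 0], [8.54, [-0.1, -0.8, 0], 0], [8.54, [-0.15, -1.0, 0], 0], [8.54, [-0.3, -2.0, 0], 0], [8.54, [0, 0, 3], 0], [8.54, [0, 0, 4], 0], [8.54, [0, 0, 4], 0], [8.54, [0, 0, 4], 0], [8.54, [-1.0, -4, 2], 0], [8.54, [-1.0, -4, 2], 0], [8.54, [-1, -4, 0], 0], [8.54, [-1, -4, 0], 0]]}}

```text
clock: 23.05
position: [0.5129, -0.1232, 0.2124]
ee_rot: [-0.54, 0.541, 0.456, -0.455]
contact_force: [0.3, -0.4, -0.4]
width: 0.0856
```

{"name": "arm_command", "arguments": {"commands": [[8.54, [-1, -4, 0], 0], [8.54, [-1, -4, 0], 0], [8.54, [0, 0, 0], 0], [8.54, [0, 0, 0], 0]]}}

```text
clock: 23.45
position: [0.4926, -0.2024, 0.2111]
ee_rot: [0.542, -0.541, -0.455, 0.455]
contact_force: [-0.0, 0.7, 0.0]
width: 0.0854
```

```bash
python3 look.py 24 0 .002
python3 - <<'E'
from h import *
t=load('t24')
b=cv2.cvtColor(t['pixels'],cv2.COLOR_RGB2BGR)[120:230,130:250]
a=cv2.cvtColor(load('s24')['pixels'],cv2.COLOR_RGB2BGR)[120:230,270:390]
cv2.imwrite('pics/c24.png',cv2.resize(np.vstack([b,a]),None,fx=2.7,fy=2.7,interpolation=cv2.INTER_CUBIC))
cv2.imwrite('pics/c24b.png',cv2.resize(b[10:90,20:100],None,fx=7,fy=7,interpolation=cv2.INTER_CUBIC))
for n,X in (('shut top pivot end',(-.054,.06)),('free end',(-.054,-.06))): print(n,proj(t,[*tow(X),.04]).round(1))
E
```

```text
clk 23.45 tcp [ 0.4926 -0.2024  0.2111] bay [-0.4021 -0.0211] jaw -99.9 F [-0.   0.7  0. ]
lid c [0.5336 0.1994 0.185 ] bay [0.0011 0.0015] n 681
top plane slope [0.0105 0.0121 0.1862]
side 0.02 0.075 331 [0.5214 0.2007] [0.0005 0.0137] 0.0489
side 0.075 0.13 307 [0.5361 0.1995] [ 0.0016 -0.0009] 0.0351
shut top pivot end [188.5 192.4]
free end [195.6 145.5]
```

View pics/c24.png

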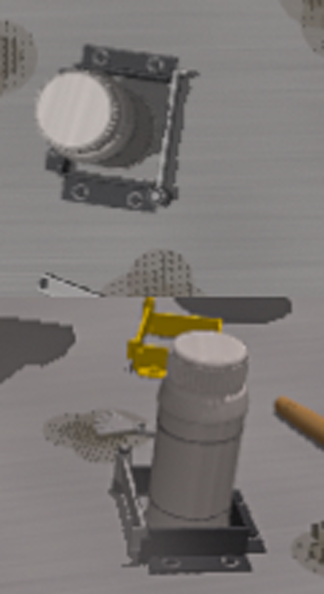

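View pics/c24b.png

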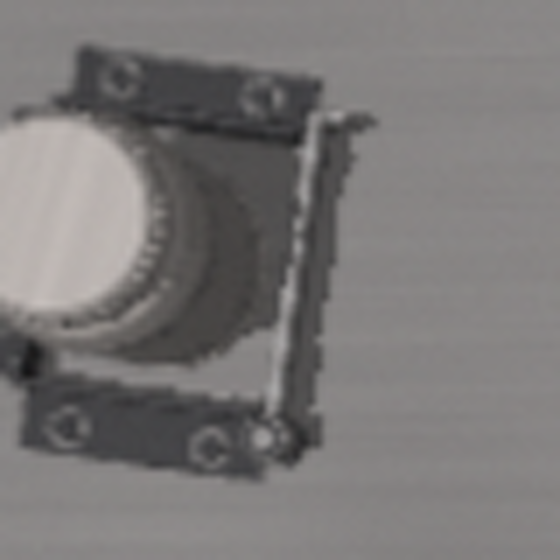

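View pics/t24.png

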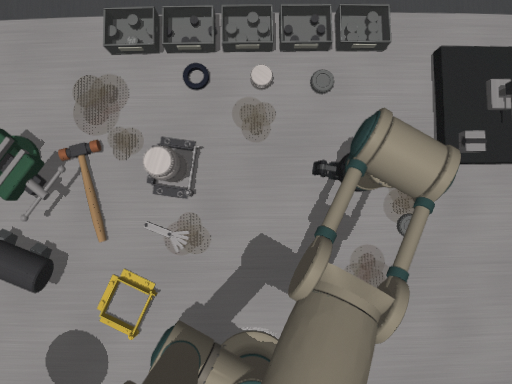

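```bash
python3 -c "
from rig import manip
print(manip.sign_off())"
```

```text
the job is handed in; nothing more can be done
None
```

The canister is home in the bay with the gate shut behind it, and the job is handed in at about 23.5 s of the 67 s allowed. No verdict was reported.

**What I did:**
- I pushed the canister upright, with the gripper open and low, along one slanted run and one straight run into the bay.
- I pressed until the force rose to about 10 N and the hand stopped against the back stop.
- I backed off, went round over the gate and swept it shut from outside until it met its end stop at about 6 N.
- I then withdrew to a TCP height of 0.21 m.

**Last checks:**
- **Canister:** its lid centre is 1 mm along and 1.5 mm across from the bay origin. The lid plane is level to about 0.015 rad, which is the noise level. The side view at 75–130 mm height agrees to about 2 mm.
- **Gate:** its line in the top image is within about 0.01 rad of the predicted shut line.
- **Bystanders and touch:** the bystanders I can see in the last top picture look unmoved, but the hand and arm partly cover the plug gauge and one cap there. I only looked; I did not measure them. The wrist force is under 1 N.

**What failed or disagreed:**
- **Push contact:** the tool can only stand vertical, so the outer knuckle of the finger touched the canister first, about 55 mm up, instead of the fingertip. It slid without visible tilt at about 4–5 N. That is higher than the task's wording asks for, although the grasp point itself stayed at about 10 mm.
- **Side fit:** the last circle fit at 20–75 mm height gave 13.7 mm across with a 49 mm radius instead of 40 mm. It is probably picking up the bright gate bar, so I disregarded it.

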